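# Index the flange one station on the dividing fixture and clamp it

## Task

Bring the flange's next measuring point round under the indicator: press the red plunger button down out of its hole, turn the table clockwise (seen from above) to the very next hole so that the plunger springs fully up in it, then swing the orange clamp lever anticlockwise until it stops to lock the table. Do it all by pushing with the fingertips: do not take the button or the lever between the fingers, do not touch the indicator or the flange, and leave the loose things round the fixture where they are.

Things in the scene. Friction and masses are not known exactly. Their poses are not given: they have to be found in the camera images.
- index_fixture: Fixed grey round base, 250 mm across, under a fixed steel index plate 260 mm across (top 36 mm high) with eight holes 45 degrees apart on a 110 mm radius, joined by a ring slot. Origin: on the table's vertical axis at worktop height; x points to the indicator's post. Plunger starts at azimuth 202.5 degrees (from x towards y), next hole clockwise 157.5; lever pivot at -100, 150 mm out.
- index_table (a joint): Angle of the aluminium table (160 mm across, top 58 mm high), rad: 0 at the starting hole, growing clockwise from above; next hole at 0.785, play 0.013 either way. Its blue arm carries the plunger 110 mm from the axis, midway between two upright blue cheeks (8 mm thick, 42 mm long radially, 50 mm apart inside, top 94 mm high). Push a cheek sideways to turn it: 2 to 4 N; stays where left.
- plunger (a joint): How far the red button is pressed, m: 0 fully up, 0.014 at its stop. Spring: about 3 N to start, 9 N at the stop. Up, its collar fills the hole and locks the table; from 0.0075 on the table can turn. Let go with the table 0.17 rad or more off a hole, it stays down near 0.007 and springs up by itself when the next hole arrives, which stops the table.
- plunger_top (a point): Middle of the top of the red mushroom button (32 mm across, head 10 mm thick); height 82 mm when fully up; it travels straight down and goes round with the table.
- clamp_lever (a joint): Angle of the orange clamp lever in rad: 0 loose, growing anticlockwise seen from above, 1.04 at its stop = fully clamped. It starts somewhere between 0 and 0.2. From about 0.5 on it presses a sprung shoe on the table (up to about 10 N at the grip); past 0.94 it is over centre, moves easily to the stop and stays there.
- lever_grip (a point): Middle of the upright orange grip at the lever's end: 23 mm thick, from height 22 to 71 mm, this point at height 50 mm; it moves on a circle of 78 mm radius about lever_pivot.
- lever_pivot (a point): Top middle of the lever's hub, on its vertical pivot axis, at height 36 mm; the flat lever arm (14 mm wide, height 25 to 35 mm) runs from here to the grip.
- indicator: Small test indicator fixed to the fixture, same origin and axes: post 143 mm out along x, 142 mm high; cross rod and dial reach in over the flange's edge, to 25 mm from the axis, at heights 74 to 131 mm. Not to be touched.
- work_flange: Grey flange, 54 mm across and 22 mm high, held on the middle of the table by a screw (head top 90 mm high) and turning with it; origin at the middle of its underside, 58 mm high. Not to be touched.
- bush: Loose bronze bush, 30 mm across, 26 mm high, standing to the left of the fixture; origin at the centre of its underside.
- micrometer: Loose micrometer lying on the worktop left of the fixture, 43x125x18 mm; origin under its middle.
- air_blower: Loose black rubber air blower with an orange nozzle, 59 mm across, 124 mm high, standing right of the fixture; origin at the centre of its underside.
- marker: Loose marker pen lying right of the fixture, 17x135x16 mm; origin under its middle.

How it is judged:
By the outcome, as a careful person would: the job done as asked, in the order asked, and still so for the second after the job is handed in, with the robot touching nothing.
It also fails if it takes over 58 s, if anything falls off the work surface, if the arm or the gripper's body presses on something with over 40 N, if the wrist force passes 120 N, or if a joint passes its speed limit or range.

## Robot

A 6-joint arm with a two-finger parallel gripper is mounted at the origin on a cart in front of the work surface, level with it; the furniture and walls round the work are solid. World frame = base frame: x ahead of the robot, y to its left, z up, the work surface at z = 0. Lengths are in m, angles in rad, forces in N, time in s.
With the tool pointing down it reaches from about 0.325 to 0.75 m from the base axis. Payload 7.6 kg.
Tool frame: the origin (TCP) lies on the centre line of the jaws, within the pads' length; the fingertips stand 19 mm ahead of it and the grasp point (between the pads) is the TCP (nose_length is the distance from the TCP to the fingertips, in m); z points along the fingers, y is the line along which they close (so a half turn about z gives the same grasp; the last joint's range is limited). The gripper opens to 85 mm and grips with 20 to 120 N. Pads are 22 mm wide; open, the fingers measure 114 mm over their backs; the gripper's body (76 mm by 85 mm) begins 54 mm behind the grasp point. The pads swing forward as they close: fully open they stand 13 mm farther back than shut.
Start: joints at [1.156, 0.052, 1.401, -0, 1.689, -0.07], TCP at [0.177, 0.494, 0.25] pointing down, gripper open.
Joint ranges: [-2.9, 2.9], [-0.91, 2.17], [0.12, 2.37], [-1.06, 4.2], [0.26, 2.73], [-2.93, 2.93]. Speed limits (rad/s): [2.57, 2.57, 3.01, 3.14, 3.14, 3.14].

## Interface

Orientations are given as a 3x3 rotation matrix whose columns are the frame's x, y, z axes.
In Python, from rig import get_obs, get_image, job_done, masks_of, pinpoint, nose_length gives the robot as it stands.
- The arm moves only by the tool drive_tool, never from a script. Its arguments are lists of equal length, an entry for each row: "hand": the opening, from -1 (shut) to 1 (fully open), so that 0 is half open; "translation": the shift along the tool's x, y, z scaled (see below), a list of three; "spin": the turn about the tool's z scaled (see below). In form: {"hand": [hand, ...], "translation": [[dx, dy, dz], ...], "spin": [spin, ...]}. A call has 1 to 5 rows; each row shifts and turns the commanded pose from where the row before left it, along the tool's axes as they then stand; what a row does not reach is not made up. The controller multiplies each number of a shift by 0.15 m and each number of a turn by 30 degrees. A row lasts 1/12 s, in which the tool goes at most 41.7 mm and 7.16 degrees, less where a joint would pass 70% of its speed; a pose out of reach is approached as far as the arm can. A call with a number of a shift or a turn outside -1 to 1 is refused whole. A call with a gripper value outside its range is refused whole. The fingers move at their own pace and stop on an object; "force" is the grip in N (left out, the last holds). Time passes only in rows, so rows that do not move let the fingers close. It gives the time, the measured TCP pose, the force, the opening and the grip force at its end, in the units of the state.
- get_obs(): the state, without advancing time (a new reading comes with each control period).
- get_image(name): name is "scene" or "top" or "wrist"; returns a dict with "color" (400x640x3 uint8, blue, green, red), "intrinsics" (3x3 intrinsics, pixels), "cam_to_world" (4x4, takes a point from camera to world coordinates). Camera axes: x right, y down, z forward; pixel columns grow to the right and rows downward; lengths in m; the calibration is good to about 2 mm. A picture is of the moment at which its call begins. There is no depth.
- job_done(): hands the job in; it is judged then, once.
Trained networks look in a picture, given as the dict that the camera call returned (one of the last four; its "shot" number tells which), for a name from the list of things; names that differ only in an ending like _2 or _b are one class to them, and where a whole thing is asked for, a point or a joint stands for the part that bears it (a point fixed in the world has none). Each returns a list of dicts, best first, with "conf" (0 to 1); they miss things now and then, are a little off and sometimes report something else, mostly with a low value. They report only what shows in the picture. A call takes as long as a camera call.
- masks_of(picture, label): "region" (400x640 bool, what is visible of it) and "at" ([row, column] in pixels, amid what is visible of it).
- pinpoint(picture, label): "at" ([row, column] in pixels: a listed point, or the origin of a listed thing).
The state is a dict: "time": time; "joint_pos": joint angles; "dq": joint speeds; "joint_efforts": joint torques, N m; "ee_pos": TCP position; "ee_rot": TCP orientation; "ft_force": force on the tool from outside, world axes, zero at the start; "torque": the same for the moment, N m; "finger_gap": opening from 0.0 (shut) to 1.0 (fully open); "grip_force": force on a finger pad.
Only numpy, scipy, OpenCV 4.12 (cv2) and the standard library are available. Lean on these libraries where they do the work, as an engineer would, in place of code of your own. Each camera call takes 0.05 s, during which the arm holds its last target. There are 200 camera calls.

## Working session

There is one attempt and no reset: what is moved stays moved. The work goes in short steps, Python scripts to look and compute and a tool call to move; the robot and the scene stay as the last step left them, time stands still between calls to the robot, and variables do not carry over. Pictures are saved under pics/ and viewed, at most 10 in all, crops included, and the job is handed in when it is done.

Besides the shell and the picture viewer there is one more tool, called after "Emit:" as name([rows], argument=value, ...), one row to a line, values as JSON. drive_tool: Moves the arm, as the interface text tells. Its arguments: {"type":"object","properties":{"hand":{"type":"array","items":{"type":"number"}},"translation":{"type":"array","items":{"type":"array","items":{"type":"number"}}},"spin":{"type":"array","items":{"type":"number"}},"force":{"type":"number"}},"required":["hand","translation","spin"]}

```bash
mkdir -p pics; cat > h.py <<'E'
import numpy as np, cv2
from rig import *
def ray(p,at):
    K=np.array(p["intrinsics"]);T=np.array(p["cam_to_world"])
    d=T[:3,:3]@np.linalg.inv(K)@np.array([at[1],at[0],1.0]); return T[:3,3],d
def atz(p,at,z):
    o,d=ray(p,at); return o+d*(z-o[2])/d[2]
def proj(p,X):
    K=np.array(p["intrinsics"]);T=np.array(p["cam_to_world"])
    c=T[:3,:3].T@(np.array(X)-T[:3,3]); q=K@c; return q[:2]/q[2]
E
python3 - <<'E'
from h import *
print(nose_length() if callable(nose_length) else nose_length)
o=get_obs();print(o["ee_pos"],o["ee_rot"],o["finger_gap"],o["ft_force"])
Z=dict(plunger_top=.082,lever_grip=.05,lever_pivot=.036,index_fixture=0,work_flange=.058,bush=0,micrometer=0,air_blower=0,marker=0,indicator=0)
ims=[]
for n in("top","scene"):
    p=get_image(n);cv2.imwrite(f"pics/{n}0.png",p["color"])
    print(n,np.round(p["cam_to_world"],2).tolist())
    for k,z in Z.items():
        for r in pinpoint(p,k)[:2]: print(k,np.round(r["at"]),round(r["conf"],2),np.round(atz(p,r["at"],z),4))
E
```

```text
0.019
[0.1773332  0.49385379 0.24945896] [[-9.41129140e-01  3.38046643e-01 -6.39193702e-04]
 [ 3.38047232e-01  9.41127983e-01 -1.47911880e-03]
 [ 1.01551933e-04 -1.60811947e-03 -9.99998702e-01]] 1.0022433614419395 [-0.56473135 -0.9819062  -0.25841132]
top [[0.01, -0.98, 0.19, 0.2], [-1.0, -0.01, -0.0, -0.06], [0.0, -0.19, -0.98, 1.59], [0.0, 0.0, 0.0, 1.0]]
plunger_top [210. 305.] 0.57 [ 0.4802 -0.0078  0.082 ]
plunger_top [208. 359.] 0.16 [ 0.4882 -0.1784  0.082 ]
lever_grip [206. 358.] 0.72 [ 0.4991 -0.1777  0.05  ]
lever_grip [234. 234.] 0.22 [0.4024 0.2167 0.05  ]
lever_pivot [192. 342.] 0.52 [ 0.5488 -0.1264  0.036 ]
index_fixture [184. 296.] 0.58 [0.5814 0.0249 0.    ]
index_fixture [211. 304.] 0.48 [ 0.4911 -0.002   0.    ]
work_flange [178. 297.] 0.49 [0.5888 0.0187 0.058 ]
bush [234. 236.] 0.53 [0.409  0.2185 0.    ]
micrometer [213. 204.] 0.63 [0.4786 0.3266 0.    ]
air_blower [183. 438.] 0.74 [ 0.5917 -0.4478  0.    ]
marker [241. 428.] 0.53 [ 0.3966 -0.4099  0.    ]
scene [[0.76, -0.5, 0.41, 0.1], [-0.65, -0.58, 0.49, -0.54], [-0.0, -0.64, -0.77, 0.85], [0.0, 0.0, 0.0, 1.0]]
plunger_top [198. 300.] 0.54 [ 0.4872 -0.01    0.082 ]
lever_grip [240. 348.] 0.49 [ 0.5116 -0.1808  0.05  ]
index_fixture [193. 318.] 0.87 [0.584 0.027 0.   ]
work_flange [184. 319.] 0.48 [0.5779 0.0143 0.058 ]
bush [186. 237.] 0.63 [0.4119 0.2147 0.    ]
micrometer [221. 341.] 0.69 [ 0.5665 -0.0986  0.    ]
micrometer [158. 239.] 0.5 [0.4837 0.3156 0.    ]
air_blower [303. 441.] 0.73 [ 0.5813 -0.4392  0.    ]
marker [344. 383.] 0.64 [ 0.3999 -0.4158  0.    ]
```

```bash
python3 - <<'E'
import cv2
a=cv2.imread("pics/scene0.png")[110:290,210:430];b=cv2.imread("pics/top0.png")[110:270,200:400]
cv2.imwrite("pics/c1.png",cv2.resize(a,None,fx=3.3,fy=3.3,interpolation=2))
cv2.imwrite("pics/c2.png",cv2.resize(b,None,fx=3.7,fy=3.7,interpolation=2))
E
```

```text
(no output)
```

View pics/c1.png

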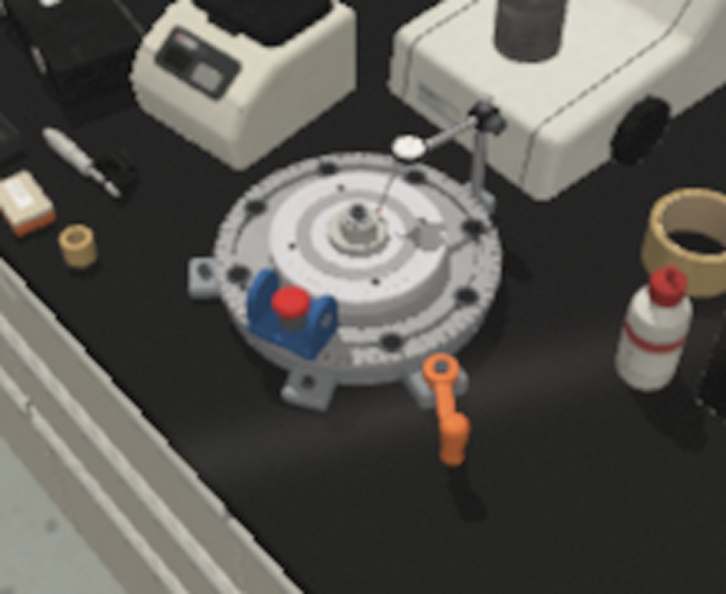

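View pics/c2.png

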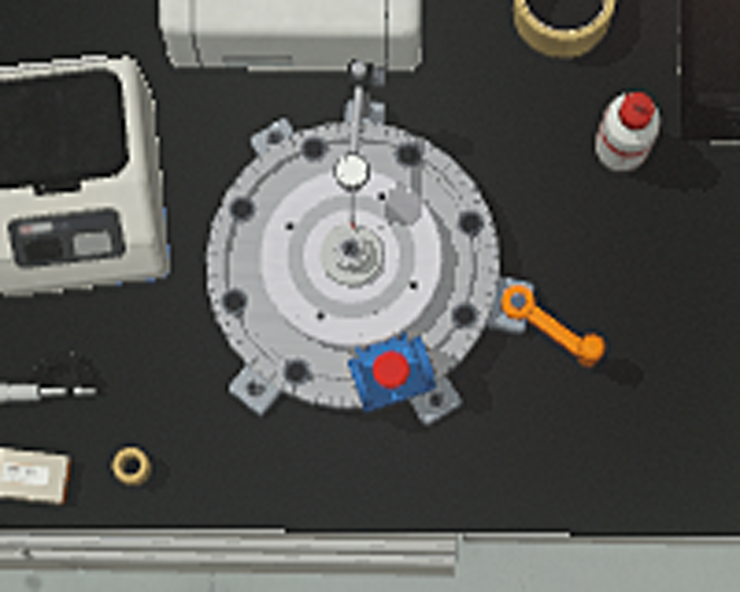

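The pictures show the fixture with the indicator towards +x. In the top crop the plunger, between its blue cheeks, is at (391,370) and the next clockwise hole is the free one at (296,371). The lever hub is at (518,300) and the grip at (592,347). I'll fit the fixture pose from the holes.

```bash
python3 - <<'E'
from h import *
from scipy.optimize import least_squares
def orient(hsv,lo,hi): return cv2.inRange(hsv,lo,hi)
def run():
  T=get_image("top");S=get_image("scene")
  ht=[(313,149),(409,154),(471,223),(464,315),None,(296,371),(234,300),(242,209)]
  at=[22.5,-22.5,-67.5,-112.5,0,157.5,112.5,67.5]
  hs=[(328,168),(415,177),(474,228),(466,297),(391,341),None,(238,274),(256,207)]
  as_=[22.5,-22.5,-67.5,-112.5,-157.5+0,0,112.5,67.5]
  # scene (391,341) is hole -112.5 ; (466,297) -67.5 ; (474,228) -22.5 ; (415,177) 22.5 ; (328,168) 67.5 ; (256,207) 112.5; (238,274) 157.5
  as_=[67.5,22.5,-22.5,-67.5,-112.5,0,157.5,112.5]
  obs={}
  P=[];A=[];C=[]
  for c,(p,h,a,f,o) in enumerate(((T,ht,at,3.7,(200,110)),(S,hs,as_,3.3,(210,110)))):
    for q,b in zip(h,a):
      if q is None: continue
      X=atz(p,((q[1]+.5)/f-.5+o[1],(q[0]+.5)/f-.5+o[0]),.036);P.append(X[:2]);A.append(np.radians(b));C.append(c)
  P=np.array(P);A=np.array(A);C=np.array(C)
  for m in(C==0,C==1,C>=0):
    r=least_squares(lambda v:np.ravel(P[m]-v[:2]-.11*np.c_[np.cos(A[m]+v[2]),np.sin(A[m]+v[2])]),[.58,.02,0],loss="soft_l1",f_scale=.003)
    print(r.x[:2],np.degrees(r.x[2]),np.sqrt(r.cost/m.sum()))
  v=r.x
  for n,p in(("top",T),("scene",S)):
    hsv=cv2.cvtColor(p["color"],cv2.COLOR_BGR2HSV)
    X=proj(p,[v[0]-.1,v[1]-.04,.08]); g=proj(p,[.505,-.17,.05])
    Y,Xx=np.mgrid[:400,:640]
    hue=hsv[...,0].astype(int);s=(hsv[...,1]>130)&(hsv[...,2]>90)
    red=s&((hue<5)|(hue>172))&(np.hypot(Xx-X[0],Y-X[1])<20)
    print(n,"red",red.sum(),atz(p,(Y[red].mean(),Xx[red].mean()),.079))
    org=s&(hue>5)&(hue<20)&(np.hypot(Xx-g[0],Y-g[1])<40)
    print("orange",org.sum(),[np.round(atz(p,(y,x),z),4) for y,x,z in((Y[org].mean(),Xx[org].mean(),.04),)])
    for l,z in(("lever_grip",.05),("lever_pivot",.036)):
      for r in pinpoint(p,l)[:1]:print(l,r["conf"],atz(p,r["at"],z))
  R=lambda a:np.array([np.cos(np.radians(a)+v[2]),np.sin(np.radians(a)+v[2])])
  print("plunger",v[:2]+.11*R(202.5),"next",v[:2]+.11*R(157.5),"pivot",v[:2]+.15*R(-100))
run()
E
```

```text
[0.58510533 0.02730214] -2.9141642491752053 0.0005084075760676178
[0.58420686 0.02570488] -3.1177128876589104 0.0006239933171117624
[0.58466254 0.02651473] -3.0124536711497663 0.0008635387153084925
top red 77 [ 0.48053914 -0.00939963  0.079     ]
orange 180 [array([ 0.527, -0.151,  0.04 ])]
lever_grip 0.67 [ 0.49547223 -0.1747702   0.05      ]
lever_pivot 0.65 [ 0.54046661 -0.12607297  0.036     ]
scene red 88 [ 0.47879896 -0.01245315  0.079     ]
orange 247 [array([ 0.5238, -0.1569,  0.04  ])]
lever_grip 0.65 [ 0.50493924 -0.17800437  0.05      ]
lever_pivot 0.57 [ 0.54927124 -0.11592278  0.036     ]
plunger [ 0.480964   -0.01018148] next [0.48538846 0.07389253] pivot [ 0.55088812 -0.11963344]
```

Emit:
drive_tool([
  [-0.2,-0.2,0],
  [-0.2,-0.2,0],
  [-0.2,-0.2,0],
  [-0.2,-0.2,0],
  [-0.2,-0.2,0],
], hand=[-1,-1,-1,-1,-1], spin=[0,0,0,0,0])

```text
time: 1.82
ee_pos: [0.2665, 0.304, 0.2503]
ee_rot: [[-0.941, 0.337, 0.0], [0.337, 0.941, 0.0], [-0.0, 0.0, -1.0]]
ft_force: [0.7, 0.0, 0.7]
finger_gap: 0.3
grip_force: 0.0
```

Emit:
drive_tool([
  [-0.2,-0.146,0.05],
  [-0.2,-0.146,0.05],
  [-0.2,-0.146,0.05],
  [-0.2,-0.146,0.05],
  [-0.2,-0.146,0.05],
], hand=[-1,-1,-1,-1,-1], spin=[0,0,0,0,0])

```text
time: 2.23
ee_pos: [0.3711, 0.1502, 0.2128]
ee_rot: [[-0.941, 0.338, 0.001], [0.338, 0.941, 0.0], [-0.001, 0.001, -1.0]]
ft_force: [-0.2, -0.0, -0.4]
finger_gap: -0.002
grip_force: 0.0
```

Emit:
drive_tool([
  [-0.2,-0.146,0.05],
  [-0.2,-0.146,0.05],
  [-0.2,-0.146,0.05],
  [-0.2,-0.146,0.05],
  [-0.2,-0.146,0.05],
], hand=[-1,-1,-1,-1,-1], spin=[0,0,0,0,0])

```text
time: 2.65
ee_pos: [0.4754, -0.0037, 0.1751]
ee_rot: [[-0.941, 0.338, 0.001], [0.338, 0.941, 0.0], [-0.001, 0.0, -1.0]]
ft_force: [0.6, 0.5, -0.4]
finger_gap: -0.001
grip_force: 0.0
```

Emit:
drive_tool([
  [0,0,0],
  [0,0,0],
  [0,0,0],
  [0,0,0],
  [0,0,0],
], hand=[-1,-1,-1,-1,-1], spin=[-0.218,-0.218,-0.218,-0.218,-0.218])

```text
time: 3.07
ee_pos: [0.4746, -0.002, 0.1753]
ee_rot: [[-0.973, -0.229, -0.0], [-0.229, 0.973, 0.0], [0.0, 0.0, -1.0]]
ft_force: [0.6, -0.9, -0.2]
finger_gap: 0.001
grip_force: 0.0
```

Emit:
drive_tool([
  [0,0,0],
  [0,0,0],
  [0,0,0],
], hand=[-1,-1,-1], spin=[-0.218,0,0])

```text
time: 3.32
ee_pos: [0.4746, -0.0018, 0.1753]
ee_rot: [[-0.944, -0.33, 0.0], [-0.33, 0.944, 0.0], [-0.0, 0.0, -1.0]]
ft_force: [-0.9, -0.0, -0.4]
finger_gap: 0.001
grip_force: 0.0
```

```bash
python3 - <<'E'
from h import *
print(nose_length() if callable(nose_length) else nose_length)
p=get_image("wrist");cv2.imwrite("pics/w1.png",p["color"]);print(np.round(p["cam_to_world"],3).tolist())
print(proj(p,[.481,-.0102,.082]),[(np.round(r["at"]),r["conf"],atz(p,r["at"],.082)) for r in pinpoint(p,"plunger_top")])
E
```

```text
0.019
[[-0.331, 0.911, 0.247, 0.412], [0.944, 0.319, 0.087, -0.024], [0.0, 0.262, -0.965, 0.299], [0.0, 0.0, 0.0, 1.0]]
[308.54701834 217.83875705] [(array([217., 307.]), 0.89, array([ 0.48098264, -0.01162925,  0.082     ]))]
```

View pics/w1.png

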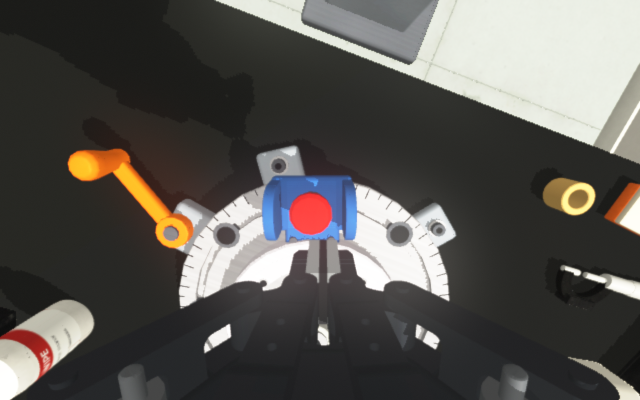

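The wrist view shows the button at (311,213), midway between the upright cheeks at about x=272 and x=349, which agrees with the fit. The shut fingers are just behind it, so I'll go down.

Emit:
drive_tool([
  [-0.021,-0.03,0.2],
  [0,0,0.2],
  [0,0,0.067],
  [0,0,0],
], hand=[-1,-1,-1,-1], spin=[0,0,0,0])

```text
time: 3.75
ee_pos: [0.4775, -0.0049, 0.1027]
ee_rot: [[-0.943, -0.332, -0.005], [-0.332, 0.943, 0.001], [0.005, 0.002, -1.0]]
ft_force: [0.7, 0.3, 0.7]
finger_gap: -0.002
grip_force: 0.0
```

Emit:
drive_tool([
  [0,0,0.05],
  [0,0,0.05],
  [0,0,0],
  [0,0,0],
], hand=[-1,-1,-1,-1], spin=[0,0,0,0])

```text
time: 4.08
ee_pos: [0.4801, -0.005, 0.0922]
ee_rot: [[-0.943, -0.333, 0.003], [-0.333, 0.943, -0.0], [-0.003, -0.001, -1.0]]
ft_force: [-2.3, 0.3, 7.1]
finger_gap: -0.002
grip_force: 3.4
```

Emit:
drive_tool([
  [0,0,0.015],
  [0,0.02,0],
  [0,0.02,0],
  [0,0,0],
], hand=[-1,-1,-1,-1], spin=[0,0,0,0])

```text
time: 4.42
ee_pos: [0.4787, 0.0006, 0.0907]
ee_rot: [[-0.943, -0.333, 0.005], [-0.333, 0.943, -0.001], [-0.005, -0.002, -1.0]]
ft_force: [0.1, -0.7, 7.5]
finger_gap: -0.001
grip_force: 3.7
```

Emit:
drive_tool([
  [-0.002,0.051,0],
  [-0.002,0.051,0],
  [-0.002,0.051,0],
  [-0.002,0.051,0],
  [-0.002,0.051,0],
], hand=[-1,-1,-1,-1,-1], spin=[0.133,0.133,0.133,0.133,0.133])

```text
time: 4.83
ee_pos: [0.4739, 0.038, 0.0915]
ee_rot: [[-1.0, 0.012, 0.009], [0.012, 1.0, -0.001], [-0.009, -0.001, -1.0]]
ft_force: [4.7, -3.1, 7.5]
finger_gap: -0.003
grip_force: 3.6
```

```bash
python3 - <<'E'
from h import *
print(get_obs()["ft_force"],get_obs()["ee_pos"])
p=get_image("wrist");cv2.imwrite("pics/w2.png",p["color"])
print([(np.round(r["at"]),r["conf"],atz(p,r["at"],.072)) for r in pinpoint(p,"plunger_top")])
E
```

```text
[ 4.72292921 -3.07847212  7.46480622] [0.47389631 0.03804983 0.09151119]
[(array([257., 311.]), 0.95, array([0.4741594 , 0.03230853, 0.072     ]))]
```

View pics/w2.png

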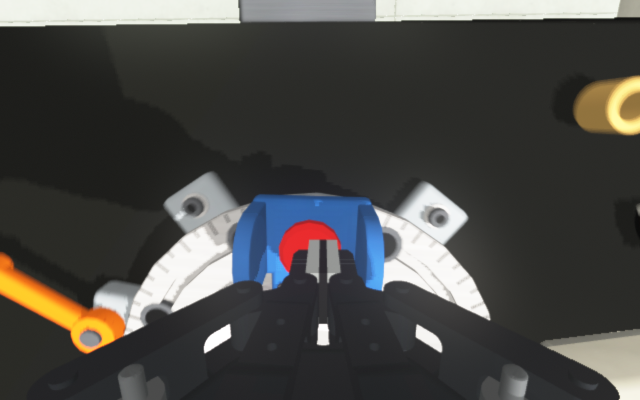

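The table has turned about 0.39 rad and the button is at (311,257), held down. I'll lift above the button's full-up height and push the leading cheek.

Emit:
drive_tool([
  [0,0,-0.115],
  [0,0,0],
  [0,0.03,0],
  [0,0.03,0],
  [0,0,0],
], hand=[-1,-1,-1,-1,-1], spin=[0,0,0,0,0])

```text
time: 5.35
ee_pos: [0.4713, 0.0475, 0.1052]
ee_rot: [[-1.0, 0.008, 0.001], [0.008, 1.0, -0.001], [-0.001, -0.001, -1.0]]
ft_force: [2.6, -1.9, 3.2]
finger_gap: -0.002
grip_force: 1.3
```

Emit:
drive_tool([
  [-0.007,0.05,-0.003],
  [-0.007,0.05,0],
  [-0.007,0.05,0],
  [0,0,0],
], hand=[-1,-1,-1,-1], spin=[0.133,0.133,0.133,0])

```text
time: 5.68
ee_pos: [0.4761, 0.0697, 0.1053]
ee_rot: [[-0.976, 0.218, -0.0], [0.218, 0.976, -0.001], [-0.0, -0.001, -1.0]]
ft_force: [1.2, -1.3, 0.8]
finger_gap: -0.002
grip_force: 0.9
```

Emit:
drive_tool([
  [-0.012,0.038,0],
  [-0.012,0.038,0],
  [-0.012,0.038,0],
  [0,0,0],
], hand=[-1,-1,-1,-1], spin=[0.1,0.1,0.1,0])

```text
time: 6.02
ee_pos: [0.4852, 0.0849, 0.105]
ee_rot: [[-0.931, 0.365, -0.002], [0.365, 0.931, 0.001], [0.002, -0.0, -1.0]]
ft_force: [0.3, -0.3, 0.6]
finger_gap: -0.003
grip_force: 0.2
```

```bash
python3 - <<'E'
from h import *
p=get_image("wrist")
for z in(.075,.082):print([(np.round(r["at"]),r["conf"],X:=atz(p,r["at"],z),np.degrees(np.arctan2(X[1]-.0265,X[0]-.5847))) for r in pinpoint(p,"plunger_top")])
E
```

```text
[(array([254., 296.]), 0.91, array([0.48297351, 0.07025807, 0.075     ]), np.float64(156.7248402372847))]
[(array([254., 296.]), 0.91, array([0.48026869, 0.0720224 , 0.082     ]), np.float64(156.44724622260287))]
```

Emit:
drive_tool([
  [-0.006,0.012,0],
  [0,0.012,0],
  [0,0.012,0],
  [0,0,0],
], hand=[-1,-1,-1,-1], spin=[0.03,0.03,0.03,0])

```text
time: 6.5
ee_pos: [0.4881, 0.0884, 0.1053]
ee_rot: [[-0.912, 0.41, -0.002], [0.41, 0.912, -0.002], [0.001, -0.002, -1.0]]
ft_force: [-3.1, -5.7, -0.5]
finger_gap: 0.003
grip_force: 2.7
```

Emit:
drive_tool([
  [0,0.015,0],
  [0,0,0],
  [0,-0.05,0],
  [0,0,0],
], hand=[-1,-1,-1,-1], spin=[0,0,0,0])

```text
time: 6.83
ee_pos: [0.4863, 0.0839, 0.1057]
ee_rot: [[-0.912, 0.41, 0.0], [0.41, 0.912, 0.0], [-0.0, 0.001, -1.0]]
ft_force: [-1.4, 0.3, -0.2]
finger_gap: -0.001
grip_force: 0.0
```

Emit:
drive_tool([
  [0,0,-0.15],
  [0,0,-0.2],
  [0,0,-0.2],
  [0,0,0],
], hand=[-1,-1,-1,-1], spin=[0,0,0,0])

```text
time: 7.17
ee_pos: [0.4891, 0.085, 0.1951]
ee_rot: [[-0.913, 0.409, 0.012], [0.409, 0.913, 0.002], [-0.01, 0.007, -1.0]]
ft_force: [1.3, 0.9, 1.3]
finger_gap: -0.002
grip_force: 0.0
```

```bash
python3 - <<'E'
from h import *
from scipy.optimize import least_squares
p=get_image("wrist");cv2.imwrite("pics/w3.png",p["color"]);s=get_image("scene");t=get_image("top")
for n,q in(("w",p),("s",s),("t",t)):
  for r in pinpoint(q,"plunger_top")[:1]:
    for z in(.075,.082):X=atz(q,r["at"],z);print(n,r["conf"],np.round(X,4),np.degrees(np.arctan2(X[1]-.0265,X[0]-.5847)),np.hypot(X[1]-.0265,X[0]-.5847))
  for l,z in(("lever_grip",.05),("lever_pivot",.036)):
    for r in pinpoint(q,l)[:1]:print(n,l,r["at"],r["conf"],np.round(atz(q,r["at"],z),4))
print(get_obs()["ee_pos"])
b=cv2.resize(s["color"][140:250,240:380],None,fx=5,fy=5,interpolation=2);cv2.imwrite("pics/s3.png",b)
E
```

```text
w 0.64 [0.488  0.0746 0.075 ] 153.57295074894589 0.10797691338620954
w 0.64 [0.4862 0.0756 0.082 ] 153.47995573393848 0.11002867377690935
w lever_grip [311.8, 83.5] 0.62 [ 0.5011 -0.1772  0.05  ]
s 0.65 [ 0.5428 -0.0211  0.075 ] -131.3500075161605 0.06340916513211237
s 0.65 [ 0.5388 -0.0258  0.082 ] -131.25657171858046 0.06959019263174354
s lever_grip [241.4, 346.1] 0.63 [ 0.5036 -0.1809  0.05  ]
s lever_pivot [221.8, 342.0] 0.73 [ 0.5464 -0.1203  0.036 ]
t 0.55 [0.4818 0.082  0.075 ] 151.6734816381263 0.11687146570150322
t 0.55 [0.4805 0.0813 0.082 ] 152.25278832917152 0.11769601948922319
t lever_grip [206.7, 356.9] 0.5 [ 0.4974 -0.1741  0.05  ]
t lever_pivot [193.4, 339.9] 0.58 [ 0.5434 -0.1199  0.036 ]
[0.48630296 0.08430939 0.18786305]
```

View pics/w3.png

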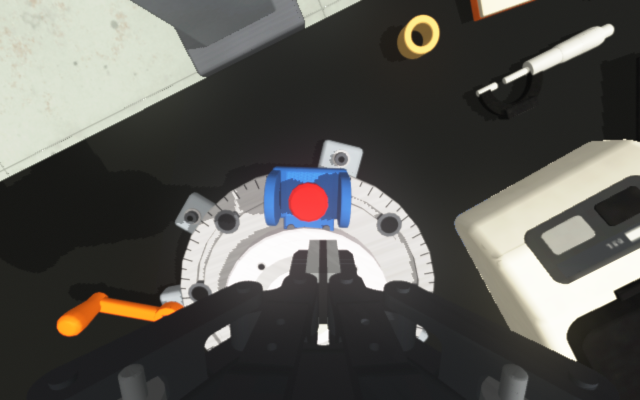

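View pics/s3.png

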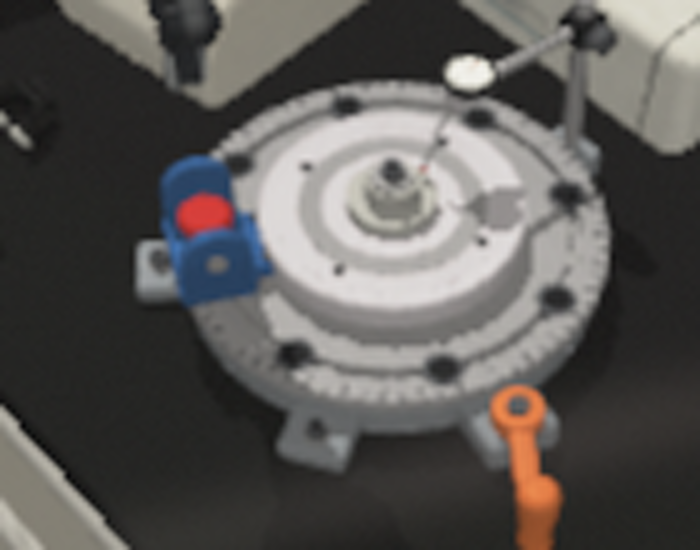

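The wrist view shows the button at (308,202), centred over the next hole's place at azimuth 153.5° (expected 154.5°). Its radius comes out at 0.110 only if it is taken as fully up. The scene view shows it standing proud at (205,216). On to the lever.

Emit:
drive_tool([
  [-0.102,-0.249,0],
  [-0.102,-0.249,0],
  [-0.102,-0.249,0],
  [-0.102,-0.249,0],
  [-0.102,-0.249,0],
], hand=[-1,-1,-1,-1,-1], spin=[0,0,0,0,0])

```text
time: 8.18
ee_pos: [0.4794, -0.1192, 0.1883]
ee_rot: [[-0.913, 0.409, 0.0], [0.409, 0.913, 0.0], [-0.0, 0.0, -1.0]]
ft_force: [0.9, 0.8, -0.7]
finger_gap: -0.003
grip_force: 0.0
```

Emit:
drive_tool([
  [-0.102,-0.249,0],
  [0,0,0],
  [0,0,0],
  [0,0,0],
  [0,0,0],
], hand=[-1,-1,-1,-1,-1], spin=[0,0.19,0.19,0.19,0])

```text
time: 8.6
ee_pos: [0.4784, -0.1581, 0.188]
ee_rot: [[-0.749, 0.662, -0.0], [0.662, 0.749, 0.0], [0.0, 0.0, -1.0]]
ft_force: [-0.3, 0.5, -0.4]
finger_gap: -0.0
grip_force: 0.0
```

```bash
python3 - <<'E'
from h import *
o=get_obs();print(o["ee_pos"],o["joint_pos"])
p=get_image("wrist");s=get_image("scene");t=get_image("top")
for n,q in(("w",p),("s",s),("t",t)):
  for l,z in(("lever_grip",.05),("lever_pivot",.036)):
    for r in pinpoint(q,l)[:1]:print(n,l,r["at"],r["conf"],np.round(atz(q,r["at"],z),4))
for n,q in(("s",s),("t",t)):
  hsv=cv2.cvtColor(q["color"],cv2.COLOR_BGR2HSV);h=hsv[...,0]
  m=(hsv[...,1]>130)&(hsv[...,2]>90)&((h<5)|(h>172));c=proj(q,[.4854,.0739,.082])
  Y,X=np.nonzero(m);k=np.hypot(X-c[0],Y-c[1])<15
  print(n,k.sum(),X[k].mean(),Y[k].mean(),"up",proj(q,[.4854,.0739,.079]),"down",proj(q,[.4854,.0739,.072]),atz(q,(Y[k].mean(),X[k].mean()),.079))
E
```

```text
[ 0.47841739 -0.158104    0.18802927] [-3.92536012e-01  2.02987646e-02  1.55775446e+00  1.20214757e-04
  1.56379651e+00 -1.23937431e+00]
w lever_grip [235.4, 320.0] 0.79 [ 0.5023 -0.1823  0.05  ]
w lever_pivot [221.5, 404.2] 0.89 [ 0.5478 -0.118   0.036 ]
s lever_grip [240.7, 343.5] 0.47 [ 0.5   -0.175  0.05 ]
s lever_pivot [222.1, 340.4] 0.65 [ 0.5423 -0.1182  0.036 ]
s 65 280.4 182.2 up [280.65235199 182.39599242] down [280.84610836 184.06549006] [0.48531064 0.07498107 0.079     ]
t 79 278.24050632911394 207.51898734177215 up [278.68527951 207.68386449] down [278.87047344 208.09275115] [0.48590816 0.07531316 0.079     ]
```

Emit:
drive_tool([
  [0,0,0.22],
  [0,0,0.22],
  [0,0,0.22],
  [0,0,0.18],
  [0,0,0],
], hand=[-1,-1,-1,-1,-1], spin=[0,0,0,0,0])

```text
time: 9.47
ee_pos: [0.4751, -0.1563, 0.0563]
ee_rot: [[-0.752, 0.659, -0.01], [0.659, 0.752, 0.004], [0.01, -0.003, -1.0]]
ft_force: [-0.2, -0.6, -1.3]
finger_gap: 0.0
grip_force: 0.0
```

Emit:
drive_tool([
  [-0.03,0,0],
  [-0.03,0,0],
  [-0.03,0,0],
  [0,0,0],
], hand=[-1,-1,-1,-1], spin=[0,0,0,0])

```text
time: 9.8
ee_pos: [0.4904, -0.1677, 0.0644]
ee_rot: [[-0.752, 0.659, 0.004], [0.659, 0.752, -0.002], [-0.004, 0.001, -1.0]]
ft_force: [0.3, 0.5, 0.2]
finger_gap: -0.001
grip_force: 0.0
```

Emit:
drive_tool([
  [-0.045,-0.005,0],
  [-0.045,-0.005,0],
  [-0.045,-0.005,0],
  [-0.045,-0.005,0],
  [0,0,0],
], hand=[-1,-1,-1,-1,-1], spin=[-0.167,-0.167,-0.167,-0.167,0])

```text
time: 10.22
ee_pos: [0.5106, -0.1849, 0.0635]
ee_rot: [[-0.933, 0.359, 0.002], [0.359, 0.933, -0.001], [-0.003, -0.0, -1.0]]
ft_force: [0.2, -0.2, 0.7]
finger_gap: -0.002
grip_force: 0.0
```

Emit:
drive_tool([
  [-0.045,-0.005,0],
  [-0.045,-0.005,0],
  [-0.045,-0.005,0],
  [-0.045,-0.005,0],
  [0,0,0],
], hand=[-1,-1,-1,-1,-1], spin=[-0.167,-0.167,-0.167,-0.167,0])

```text
time: 10.63
ee_pos: [0.5345, -0.194, 0.0631]
ee_rot: [[-1.0, 0.019, -0.001], [0.019, 1.0, -0.001], [0.001, -0.001, -1.0]]
ft_force: [-1.5, -2.1, 1.0]
finger_gap: -0.0
grip_force: 1.3
```

```bash
python3 - <<'E'
from h import *
p=get_image("wrist");cv2.imwrite("pics/w4.png",p["color"])
for l,z in(("lever_grip",.05),("lever_pivot",.036)):
    for r in pinpoint(p,l)[:1]:print(l,r["at"],r["conf"],np.round(atz(p,r["at"],z),4))
E
```

```text
lever_pivot [274.7, 461.3] 0.94 [ 0.5496 -0.1201  0.036 ]
```

View pics/w4.png

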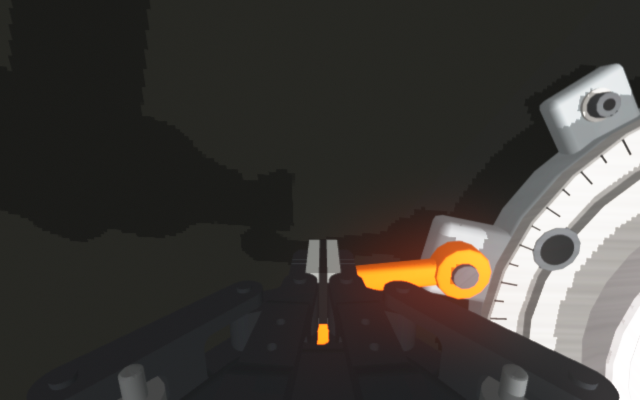

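The wrist view shows the lever arm running from its hub at (464,273) to behind the fingertips at (325,260), with the grip ahead of the fingers. I'll keep pushing round the arc.

Emit:
drive_tool([
  [-0.036,-0.004,0],
  [-0.036,-0.004,0],
  [-0.036,-0.004,0],
  [0,0,0],
], hand=[-1,-1,-1,-1], spin=[-0.133,-0.133,-0.133,0])

```text
time: 11.12
ee_pos: [0.5503, -0.1947, 0.0626]
ee_rot: [[-0.982, -0.189, -0.003], [-0.189, 0.982, -0.001], [0.003, -0.0, -1.0]]
ft_force: [-7.6, -1.5, 5.1]
finger_gap: 0.002
grip_force: 3.6
```

Emit:
drive_tool([
  [-0.03,-0.002,0],
  [-0.03,-0.002,0],
  [0,0,0],
  [0,0,0],
], hand=[-1,-1,-1,-1], spin=[-0.1,-0.1,0,0])

```text
time: 11.45
ee_pos: [0.5515, -0.1959, 0.0623]
ee_rot: [[-0.958, -0.284, -0.023], [-0.284, 0.959, -0.002], [0.022, 0.004, -1.0]]
ft_force: [-52.0, -7.3, 28.0]
finger_gap: -0.002
grip_force: 26.1
```

Emit:
drive_tool([
  [0.07,0,0],
  [0.08,0,0],
  [0,0,-0.2],
  [0,0,-0.25],
  [0,0,-0.25],
], hand=[-1,-1,-1,-1,-1], spin=[0,0,0,0,0])

```text
time: 11.87
ee_pos: [0.5378, -0.1991, 0.1681]
ee_rot: [[-0.958, -0.287, -0.001], [-0.287, 0.958, 0.001], [0.001, 0.001, -1.0]]
ft_force: [0.7, 0.1, 0.5]
finger_gap: -0.001
grip_force: 0.0
```

Emit:
drive_tool([
  [0.2,0,-0.1],
  [0.2,0,-0.1],
  [0.2,0,-0.05],
  [0,0,0],
  [0,0,0],
], hand=[-1,-1,-1,-1,-1], spin=[0,0,0,0,0])

```text
time: 12.28
ee_pos: [0.4519, -0.2258, 0.206]
ee_rot: [[-0.958, -0.287, 0.003], [-0.287, 0.958, -0.001], [-0.003, -0.002, -1.0]]
ft_force: [0.0, -0.0, 0.4]
finger_gap: 0.004
grip_force: 0.0
```

```bash
python3 - <<'E'
from h import *
ps={n:get_image(n) for n in("wrist","top","scene")}
for n,q in ps.items():
  for l,z in(("lever_grip",.05),("lever_pivot",.036),("plunger_top",.082)):
    for r in pinpoint(q,l)[:1]:
      X=atz(q,r["at"],z);print(n,l,np.round(r["at"]),round(r["conf"],2),np.round(X,4), np.degrees(np.arctan2(X[1]+.1196,X[0]-.5505))%360)
a=ps["scene"]["color"][130:270,220:400];b=ps["wrist"]["color"]
cv2.imwrite("pics/e1.png",np.vstack([cv2.resize(a,(440,342),interpolation=2),cv2.resize(b,(440,258))]))
E
```

```text
wrist plunger_top [327. 626.] 0.85 [0.4851 0.0765 0.082 ] 108.4562859746603
top lever_grip [193. 342.] 0.67 [ 0.5407 -0.1248  0.05  ] 208.11743007745474
top lever_pivot [177. 295.] 0.49 [0.5959 0.0287 0.036 ] 72.97094036634489
top plunger_top [209. 277.] 0.48 [0.4806 0.0794 0.082 ] 109.36213258794385
scene lever_grip [228. 370.] 0.71 [ 0.5817 -0.1905  0.05  ] 293.72317572517863
```

View pics/e1.png

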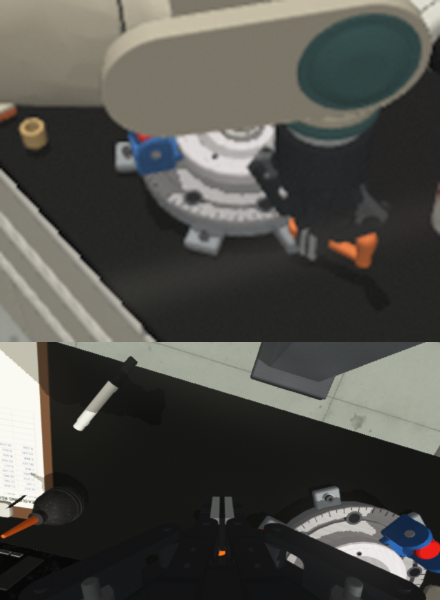

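Emit:
drive_tool([
  [0.05,-0.25,-0.1],
  [0.05,-0.25,-0.1],
  [0.05,-0.25,0],
  [0.05,-0.25,0],
  [0,0,0],
], hand=[-1,-1,-1,-1,-1], spin=[0,0,0,0,0])

```text
time: 13.3
ee_pos: [0.4659, -0.3831, 0.2324]
ee_rot: [[-0.959, -0.285, -0.002], [-0.285, 0.959, 0.0], [0.002, 0.001, -1.0]]
ft_force: [-0.3, 0.1, -1.6]
finger_gap: 0.001
grip_force: 0.0
```

```bash
python3 - <<'E'
from h import *
o=get_obs();print(o["ee_pos"],o["ft_force"])
ps={n:get_image(n) for n in("top","scene")}
for n,q in ps.items():
  for l,z in(("lever_grip",.05),("lever_pivot",.036),("plunger_top",.082),("bush",0),("micrometer",0),("air_blower",0),("marker",0)):
    for r in pinpoint(q,l)[:1]:
      X=atz(q,r["at"],z);print(n,l,np.round(r["at"]),round(r["conf"],2),np.round(X,4), np.degrees(np.arctan2(X[1]+.1196,X[0]-.5505))%360)
  hsv=cv2.cvtColor(q["color"],cv2.COLOR_BGR2HSV);h=hsv[...,0]
  m=(hsv[...,1]>130)&(hsv[...,2]>90)&((h<5)|(h>172));c=proj(q,[.4854,.0739,.082])
  Y,X=np.nonzero(m);k=np.hypot(X-c[0],Y-c[1])<15
  print(n,k.sum(),X[k].mean(),Y[k].mean())
a=ps["scene"]["color"][130:270,220:400];b=ps["top"]["color"][120:240,240:400]
cv2.imwrite("pics/e2.png",np.vstack([cv2.resize(a,(400,311),interpolation=2),cv2.resize(b,(400,285),interpolation=2)]))
E
```

```text
[ 0.46591937 -0.38309169  0.23242409] [-0.32690255  0.07425333 -1.56054782]
top lever_pivot [192. 339.] 0.53 [ 0.5477 -0.1169  0.036 ] 136.62604453054533
top plunger_top [210. 277.] 0.62 [0.4758 0.0777 0.082 ] 110.73521858029515
top bush [178. 296.] 0.44 [0.6009 0.0263 0.    ] 70.93571318610684
top micrometer [213. 204.] 0.74 [0.4803 0.327  0.    ] 98.93454120657883
top air_blower [185. 434.] 0.56 [ 0.5836 -0.4345  0.    ] 275.9962617142804
top 78 278.64102564102564 207.87179487179486
scene lever_grip [229. 370.] 0.51 [ 0.5789 -0.1925  0.05  ] 291.2948248964293
scene lever_pivot [222. 344.] 0.85 [ 0.5517 -0.1234  0.036 ] 287.20179777752844
scene plunger_top [222. 344.] 0.15 [ 0.5226 -0.1483  0.082 ] 225.78387720208084
scene air_blower [299. 442.] 0.83 [ 0.5914 -0.4348  0.    ] 277.3953753282908
scene marker [343. 384.] 0.96 [ 0.4043 -0.4145  0.    ] 243.62730758415825
scene 0 nan nan<stdin>:11: RuntimeWarning: Mean of empty slice.
  ret = ret.dtype.type(ret / rcount)
```

View pics/e2.png

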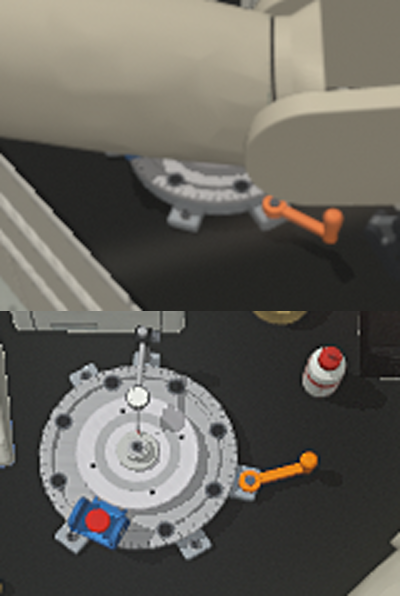

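The plunger is up in the next hole and the lever has swung round. I'll check the lever's swing angle from the top view pixels.

```bash
python3 - <<'E'
from h import *
p=get_image("top");cv2.imwrite("pics/t9.png",p["color"])
for f,xy in(("pics/top0.png",0),("pics/t9.png",0)):
  im=cv2.imread(f);hsv=cv2.cvtColor(im,cv2.COLOR_BGR2HSV).astype(int)
  Y,X=np.nonzero((hsv[...,1]>130)&(hsv[...,2]>90)&(hsv[...,0]>5)&(hsv[...,0]<20))
  c=proj(p,[.55,-.14,.04]);k=np.hypot(X-c[0],Y-c[1])<40
  W=np.array([atz(p,(y,x),.068) for y,x in zip(Y[k],X[k])])
  d=np.hypot(W[:,0]-.5505,W[:,1]+.1196)
  g=W[(d>.06)].mean(0);print(k.sum(),g,np.degrees(np.arctan2(g[1]+.1196,g[0]-.5505))%360,d.max())
E
```

```text
180 [ 0.50335814 -0.1768833   0.068     ] 230.5469906243192 0.08794098232967962
183 [ 0.57015707 -0.19030035  0.068     ] 285.53771416107924 0.08692671467824042
```

```bash
python3 -c "
from rig import *
print(job_done())"
```

```text
the job is handed in; nothing more can be done
None
```

I handed the job in: the table is one hole clockwise with the plunger fully up in it, and the clamp lever is swung about 55° anticlockwise onto its stop. It took about 13.5 s of robot time. The fingertip push on the lever peaked at about 52 N sideways (59 N in all) as it met its stop.

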